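# Pin the portion stop of the cheese wire board

### The job

Set the cheese wire board up for its thickest portions: stand the portion stop on the board between the guide rails, its upright plate towards the wire, with its hole over the board's hole that is farthest from the wire. Then take the thumbscrew from its parking slot, put it down through both holes until its flange sits flat on the stop's foot, turn it a quarter turn so that its cross-pin locks under the board, and let go. Leave the wire bow down, and do not knock over or push away the things standing round the work.

Things in the scene. Friction and masses are not known exactly. Their poses are not given: they have to be found in the camera images.
- cheese_board: White slab 130 (x) by 260 mm (y) on rubber feet, fixed; top 45 mm above the worktop. Origin on the worktop under its centre; y runs from the wire end to the parking end, x across (away from the robot at yaw 0). A steel strip, 42 mm wide, 10 mm thick, free below, runs along the middle of the top with 3 alike keyed holes at y = -3, 27 and 57 mm and a plain parking slot (31 x by 17 mm y) at y = 104 mm
- far_hole (a point): Centre of the target hole at the board's top surface, board axes: the keyed hole farthest from the wire (board y = 57 mm). Keyed hole: 16 mm square through-opening with side slots, 30 mm long in all (x), slots 9 mm wide (y). Guide rails for the stop's foot stand on the board, inner faces at x = +-52 mm, 7 mm high, from 113 mm before this hole to 27 mm beyond it (y)
- wire_mid (a point): Middle of the cutting wire, at the board's top surface, 135 mm from the target hole towards smaller y. It hangs in a steel bow that spans the board's width, 60 mm high above the board, with a black handle reaching 70 mm out beyond the board's front edge; hinged at the back, lying down, to be left alone
- wire_bow (a joint): Angle of the wire bow about its hinge at the back of the board: 0 when it lies down with the wire on the board, as at the start; it swings up to 1.3 rad when its handle is lifted, and falls back
- stop_grip (a point): The portion stop: loose bent aluminium plate, 0.15 to 0.3 kg, standing on its foot. Point in the middle of its upright plate, 40 mm above the underside. Axes: z up, x along the upright plate (98 mm wide, 10 mm thick in y, top 20 mm above this point; pinch it from above), y out over the foot. In place, its axes point as the board's
- stop_hole (a point): Centre of the keyed hole through the stop's foot, at the underside, 45 mm from stop_grip in +y and 40 mm below it; same shape as the board's holes, long in x. Foot 8 mm thick, 98 mm wide, from the upright plate to 22 mm beyond this hole (y), with slanting braces at its sides, x = +-44 mm
- screw_grip (a point): Middle of the thumbscrew's wing grip (loose, 40 to 85 g, upright, parked in the board's slot, flange on the board). z up along the shank, x along the wings. Wings 46 mm long (x), 10 mm thick (y), from 16 mm below to 12 mm above this point. Flange below them: disc 36 mm in diameter, 4 mm thick, underside 32 mm below this point
- screw_seat (a point): Centre of the flange's underside, 32 mm below screw_grip, same axes. Shank 12 mm in diameter, down to 38 mm below this point, the last 10 mm tapered. A 5 mm cross-pin, 24 mm long in x (parallel to the wings), sits 23 mm below this point: it passes keyed holes only with the wings along the board's x, and locks under the strip with 2 mm of play after a quarter turn either way
- tin: A food tin at the back, 75 mm diameter, 58 mm high, loose; origin under its centre. A bystander
- spice_jar: A glass spice jar with a red cap at the back, 45 mm diameter, 106 mm high, loose; origin under its centre. A bystander
- salt_mill: A small salt shaker at the back, 44 mm diameter, 90 mm high, loose; origin under its centre. A bystander
- yoghurt_tub: A yoghurt tub on the strip in front of the sink, 72 mm diameter, 71 mm high, loose; origin under its centre. A bystander
- espresso_cup: An espresso cup on the strip in front of the sink, 59 mm diameter with its ear 77 mm, 52 mm high, loose; origin under its centre. A bystander
There are look-alikes about, which are no part of the job. What is shaped like the part that bears screw_grip but turquoise is not meant.

How it is judged:
By the outcome, as a careful person would: the job done as asked, in the order asked, and still so for the second after the job is handed in, with the robot touching nothing.
It also fails if it takes over 58 s, if anything falls off the work surface, if the arm or the gripper's body presses on something with over 40 N, if the wrist force passes 120 N, or if a joint passes its speed limit or range.

### The arm

A 7-joint arm with a two-finger parallel gripper is mounted at the origin on a cart in front of the work surface, level with it; the furniture and walls round the work are solid. World frame = base frame: x ahead of the robot, y to its left, z up, the work surface at z = 0. Lengths are in m, angles in rad, forces in N, time in s.
With the tool pointing down it reaches from about 0.4 to 0.85 m from the base axis. Payload 10.4 kg.
Tool frame: the origin (TCP) lies midway between the tips of the shut fingers; the grasp point (between the pads) lies hold_point_z behind it (hold_point_z is the distance from the TCP to the grasp point, in m); z points along the fingers, y is the line along which they close (so a half turn about z gives the same grasp; the last joint's range is limited). The gripper opens to 87 mm and grips with 3 to 60 N. Pads are 19 mm wide; open, the fingers measure 117 mm over their backs; the gripper's body (75 mm by 190 mm) begins 51 mm behind the grasp point.
Start: joints at [-1.287, 0.332, -0.065, 1.46, 0.022, 1.35, -0.088], TCP at [0.189, 0.596, 0.223] pointing down, gripper open.
Joint ranges: [-2.6, 2.6], [-0.5, 2.12], [-1.47, 1.34], [0.16, 2.42], [-1.27, 4.41], [0.06, 2.06], [-2.6, 2.6]. Speed limits (rad/s): [2.22, 2.22, 2.79, 2.79, 3.14, 3.14, 3.14].

### API

Orientations are given as a unit quaternion [x, y, z, w].
In Python, from bench import * gives the robot as it stands. The module is installed in compiled form; this text tells all that it offers.
- The arm moves only by the tool drive_tool, never from a script. Its argument "increments" is a list of rows, each a list of 6 numbers: the shift along the tool's x, y, z scaled (see below), then the turn, a rotation vector about the tool's x, y, z scaled (see below). In form: [[dx, dy, dz, rx, ry, rz], ...]. A call has exactly 5 rows; each row is the pose to reach, as a shift and turn from the pose commanded when the call began, along the tool's axes at that moment; what a row does not reach only later rows make up. The controller multiplies each number of a shift by 300 mm and each number of a turn by pi/4 rad. A row lasts 1/12 s, in which the tool goes at most 41.7 mm and 7.16 degrees, less where a joint would pass 70% of its speed; a pose out of reach is approached as far as the arm can. A call with a number of a shift or a turn outside -1 to 1 is refused whole. A call with a gripper value outside its range is refused whole. "claw" is the closure, from 0 (fully open) to 1 (shut), set as the call begins (left out, the last holds). The fingers move at their own pace and stop on an object; "force" is the grip in N (left out, the last holds). Time passes only in rows, so rows that repeat a pose let the fingers close, or fill a call up. It gives the time, the measured TCP pose, the force, the opening and the grip force at its end, in the units of the state.
- read_state(): the state, without advancing time (a new reading comes with each control period).
- camera(name): name is "side" or "top" or "wrist"; returns the picture (400x640x3 uint8, blue, green, red); there is no depth.
- get_calibration(name): a dict with "K" (3x3 intrinsics, pixels), "position" and "rotation" of the camera in the world. Camera axes: x right, y down, z forward; pixel columns grow to the right and rows downward; lengths in m; the calibration is good to about 2 mm. A picture is of the moment at which its call begins: read the wrist's pose just before it. get_calibration takes no time and is no camera call; for the wrist camera it gives the pose at the moment of the call.
- close_job(): hands the job in; it is judged then, once.
The state is a dict: "time": time; "joint_positions": joint angles; "joint_vel": joint speeds; "joint_torque": joint torques, N m; "ee_pos": TCP position; "eef_rot": TCP orientation; "ft_force": force on the tool from outside, world axes, zero at the start; "torque": the same for the moment, N m; "width": finger opening in m; "grip_force": force on a finger pad.
Only numpy, scipy, OpenCV 4.12 (cv2) and the standard library are available. Lean on these libraries where they do the work, as an engineer would, in place of code of your own. Each camera call takes 0.05 s, during which the arm holds its last target. There are 200 camera calls.

## Working session

There is one attempt and no reset: what is moved stays moved. The work goes in short steps, Python scripts to look and compute and a tool call to move; the robot and the scene stay as the last step left them, time stands still between calls to the robot, and variables do not carry over. Pictures are saved under pics/ and viewed, at most 10 in all, crops included, and the job is handed in when it is done.

Besides the shell and the picture viewer there is one more tool, called after "Request:" as name(argument=value, ...) on one line, values as JSON. drive_tool: Moves the arm, as the interface text tells. Its arguments: {"type":"object","properties":{"increments":{"type":"array","items":{"type":"array","items":{"type":"number"}}},"claw":{"type":"number"},"force":{"type":"number"}},"required":["increments"]}

```bash
mkdir -p pics; python3 - <<'E'
from bench import *
import cv2,numpy as np
s=read_state();print(s)
for n in("side","top"):
    im=camera(n);cv2.imwrite(f"pics/{n}0.png",im);c=get_calibration(n);print(n,c)
print(get_calibration("wrist"))
E
```

```text
{'time': 0.0, 'joint_positions': array([-1.28661434,  0.33288229, -0.06470626,  1.46097453,  0.02162483,
        1.34986852, -0.08850728]), 'joint_vel': array([ 0.00210529,  0.00129593, -0.00090801,  0.0002558 ,  0.00032919,
        0.00046467,  0.00067865]), 'joint_torque': array([ 1.98344997e-04, -6.23260117e+01,  2.44667509e-02, -3.89874566e+01,
       -6.15057489e-02,  4.01672674e-02,  1.16082538e-04]), 'ee_pos': array([0.18863703, 0.59544159, 0.22173159]), 'eef_rot': array([ 1.52777403e-01,  9.88260365e-01, -7.15121231e-04, -6.57272708e-05]), 'ft_force': array([0.55889575, 0.45928704, 1.02192387]), 'torque': array([ 0.03268299, -0.01046156, -0.01775485]), 'grip_force': 0.0, 'width': 0.0869291637636415}
side {'K': array([[372.23212849,   0.        , 321.23604116],
       [  0.        , 372.23212849, 193.83908573],
       [  0.        ,   0.        ,   1.        ]]), 'position': array([0.13723473, 1.02381618, 0.55811614]), 'rotation': array([-0.16218362,  0.8273042 , -0.52759622,  0.10443402])}
top {'K': array([[450.0434616 ,   0.        , 316.27638684],
       [  0.        , 450.0434616 , 207.82971269],
       [  0.        ,   0.        ,   1.        ]]), 'position': array([0.33355827, 0.04021342, 1.3459572 ]), 'rotation': array([ 0.7078913 , -0.70181681,  0.04934836, -0.06251251])}
{'K': array([[287.44143476,   0.        , 318.74469474],
       [  0.        , 287.44143476, 194.32454028],
       [  0.        ,   0.        ,   1.        ]]), 'position': array([0.12530397, 0.61659877, 0.38480547]), 'rotation': array([0.80055381, 0.58658615, 0.0716694 , 0.09946749])}
```

View pics/top0.png

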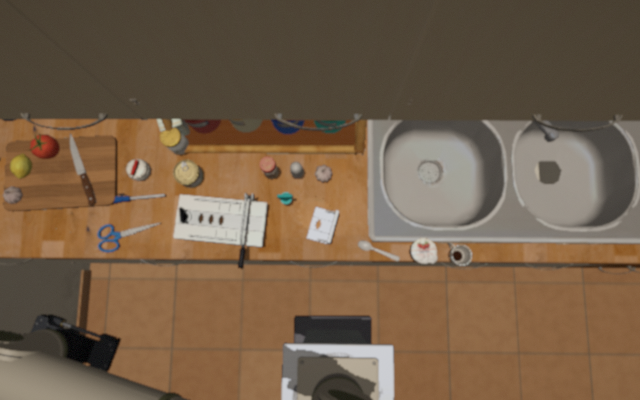

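View pics/side0.png

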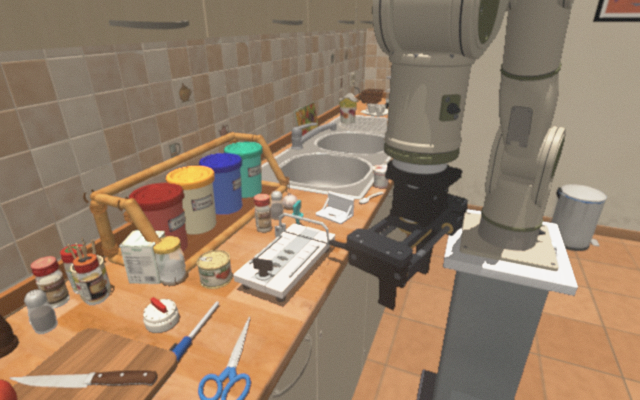

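The top view shows the board centred near (222,220), the wire at about x=247, the black screw at (184,215), the stop at (323,225) and the turquoise look-alike at (286,199). I'll enlarge that area.

```bash
cat > h.py <<'E'
from bench import *
import cv2,numpy as np
from scipy.spatial.transform import Rotation as R
def ray(c,uv,z):
    d=R.from_quat(c["rotation"]).apply(np.linalg.solve(c["K"],[uv[0],uv[1],1]))
    p=np.array(c["position"]);return p+d*(z-p[2])/d[2]
def proj(c,P):
    q=R.from_quat(c["rotation"]).inv().apply(np.array(P)-c["position"]);q=q@np.array(c["K"]).T
    return q[...,:2]/q[...,2:]
def state():
    s=read_state();print("t",round(s["time"],2),"p",np.round(s["ee_pos"],4),"R",np.round(R.from_quat(s["eef_rot"]).as_matrix(),3).tolist(),"w",s["width"],"F",s["ft_force"]);return s
E
python3 - <<'E'
from h import *
im=cv2.imread("pics/top0.png")
cv2.imwrite("pics/crop0.png",cv2.resize(im[180:272,165:355],(760,368),interpolation=cv2.INTER_CUBIC))
c=get_calibration("top")
for uv,z in [((222,220),.045),((184,215),.085),((323,225),.03),((286,199),.03)]:print(ray(c,uv,z))
print([k for k in read_state()])
E
```

```text
[0.50319264 0.34112205 0.045     ]
[0.51148673 0.44105353 0.085     ]
[0.49260605 0.04555063 0.03      ]
[0.56958276 0.15619312 0.03      ]
['time', 'joint_positions', 'joint_vel', 'joint_torque', 'ee_pos', 'eef_rot', 'ft_force', 'torque', 'grip_force', 'width']
```

View pics/crop0.png

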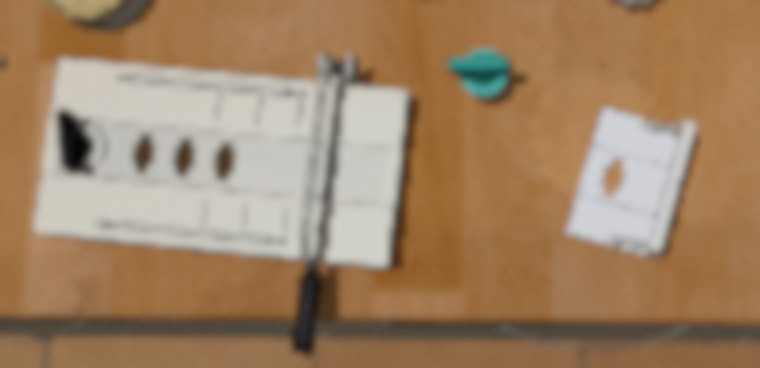

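```bash
python3 - <<'E'
from h import *
c=get_calibration("top")
f=lambda u,v,z: ray(c,(165+(u+.5)/4-.5,180+(v+.5)/4-.5),z)[:2]
b=[f(*q,.045) for q in[(57,57),(410,90),(390,268),(33,235)]]
print("board",np.mean(b,0),b)
y=(b[0]+b[3]-b[1]-b[2]);print("board yaw",np.arctan2(-y[0],y[1]))
x=(b[0]+b[1]-b[3]-b[2]);print(np.arctan2(x[1],x[0]))
h=[f(*q,.045) for q in[(143,154),(184,157),(225,160)]];print("holes",h); y=h[0]-h[2];print(np.arctan2(-y[0],y[1]))
a,d=f(692,120,.06),f(663,254,.06);x=a-d;print("stop upright",a,d,(a+d)/2,np.linalg.norm(x),np.arctan2(x[1],x[0]))
print("stop hole",f(614,177,.008)); print("screw",f(73,142,.09))
E
```

```text
board [0.50296347 0.34661602] [array([0.5801309 , 0.47259444]), array([0.55718243, 0.21023987]), array([0.42640802, 0.22117321]), array([0.44813254, 0.48245655])]
board yaw -0.08510666781357921
-0.07897395585482077
holes [array([0.50824372, 0.4049896 ]), array([0.50625734, 0.37471202]), array([0.50427365, 0.34447552])]
-0.06551194956578352
stop upright [0.53403331 0.00351496] [0.43703093 0.02396342] [0.48553212 0.01373919] 0.09913426253290866 -0.20776181369794677
stop hole [0.49854011 0.06025901]
screw [0.51039949 0.44265006]
```

Request:
drive_tool(increments=[[-0.09, -0.095, 0, 0, 0, 0], [-0.185, -0.19, 0, 0, 0, 0], [-0.28, -0.285, 0, 0, 0, 0], [-0.37, -0.38, 0, 0, 0, 0], [-0.465, -0.475, 0, 0, 0, 0]], claw=0)

```text
time: 0.52
ee_pos: [0.279, 0.4159, 0.2222]
eef_rot: [0.153, 0.988, -0.0, -0.0]
ft_force: [0.5, 0.4, 0.8]
width: 0.0869
grip_force: 0.0
```

Request:
drive_tool(increments=[[-0.09, -0.095, 0, 0, 0, 0], [-0.185, -0.19, 0, 0, 0, 0], [-0.28, -0.285, 0, 0, 0, 0], [-0.37, -0.38, 0, 0, 0, 0], [-0.465, -0.475, 0, 0, 0, 0]])

```text
time: 0.93
ee_pos: [0.3688, 0.238, 0.2224]
eef_rot: [0.153, 0.988, 0.0, -0.0]
ft_force: [0.3, -0.1, -0.4]
width: 0.0866
grip_force: 0.0
```

Request:
drive_tool(increments=[[-0.09, -0.095, 0, 0, 0, -0.02], [-0.185, -0.19, 0, 0, 0, -0.05], [-0.28, -0.285, 0, 0, 0, -0.08], [-0.37, -0.38, 0, 0, 0, -0.12], [-0.465, -0.475, 0, 0, 0, -0.12]])

```text
time: 1.35
ee_pos: [0.4587, 0.06, 0.2225]
eef_rot: [0.105, 0.994, 0.0, -0.0]
ft_force: [0.4, 0.9, -0.2]
width: 0.087
grip_force: 0.0
```

```bash
python3 - <<'E'
from h import *
s=state();print(s["joint_positions"])
E
```

```text
t 1.35 p [0.4587 0.06   0.2225] R [[-0.978, 0.209, -0.0], [0.209, 0.978, 0.0], [0.0, 0.0, -1.0]] w 0.08696843076312785 F [ 0.44563134  0.90181772 -0.16516827]
[-0.71080071 -0.05560391  0.4706921   1.89134251  0.02577469  1.29983232
  1.11275608]
```

```bash
python3 - <<'E'
from h import *
c=get_calibration("wrist");im=camera("wrist");cv2.imwrite("pics/w1.png",im)
np.save("w1.npy",c,allow_pickle=True)
print(c,proj(c,[[.4855,.0137,.06],[.4985,.060,.008]]))
E
```

```text
{'K': array([[287.44143476,   0.        , 318.74469474],
       [  0.        , 287.44143476, 194.32454028],
       [  0.        ,   0.        ,   1.        ]]), 'position': array([0.39373695, 0.074652  , 0.38550051]), 'rotation': array([0.77145352, 0.62437918, 0.07696893, 0.09531991])} [[284.65972112 211.38391633]
 [324.32887532 202.06119181]]
```

View pics/w1.png

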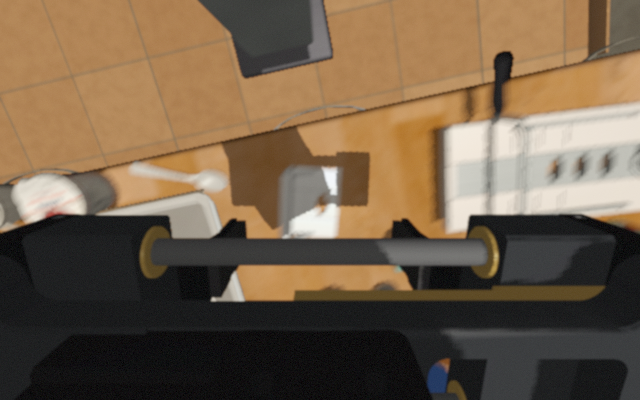

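The wrist view shows the stop at about (310,203), in the gripper's shadow, and the board on the right. I'll enlarge both.

```bash
python3 - <<'E'
from h import *
im=cv2.imread("pics/w1.png")
a=cv2.resize(im[150:250,265:360],(760,800),interpolation=cv2.INTER_CUBIC)[:600]
cv2.imwrite("pics/w1c.png",cv2.convertScaleAbs(a,alpha=1.5,beta=0))
E
```

```text
(no output)
```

View pics/w1c.png

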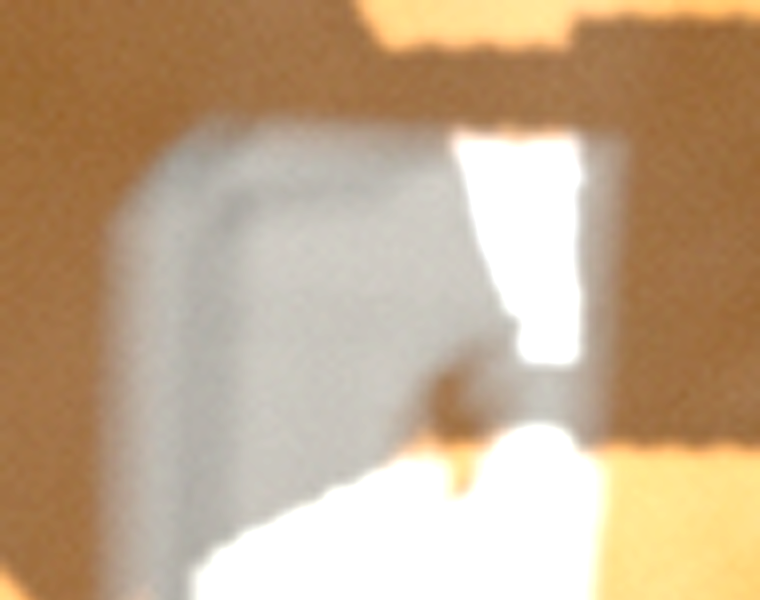

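```bash
python3 - <<'E'
from h import *
c=np.load("w1.npy",allow_pickle=True).item()
g=lambda u,v,z: ray(c,(265+(u+.5)/8-.5,150+(v+.5)/8-.5),z)[:2]
a=g(115,220,.06);b=g(102,600,.06);d=b-a
print("left edge",a,b,np.arctan2(d[1],d[0]))
yaw=-.2
for yaw in(-.2,np.arctan2(d[1],d[0])):
  xa=np.array([np.cos(yaw),np.sin(yaw)]);ya=np.array([-xa[1],xa[0]])
  print("grip",a+.049*xa+.005*ya, "hole", a+.049*xa+.05*ya)
  print(proj(c,[*(a+.049*xa+.005*ya),.06]))
print("hole",g(450,400,.008), "right edge", g(625,150,.008),g(600,440,.008))
E
```

```text
left edge [0.44397203 0.01703954] [0.49973946 0.00116898] -0.27725495852404997
grip [0.49298863 0.01220507] hole [0.50192875 0.05630807]
[284.92753844 217.50711322]
grip [0.49246932 0.00843648] hole [0.50478656 0.05171795]
[281.7509061  217.72824298]
hole [0.49404975 0.05604119] right edge [0.45816232 0.09322394] [0.50630892 0.07963121]
```

Request:
drive_tool(increments=[[-0.05, -0.05, 0.05, 0, 0, 0.02], [-0.1, -0.1, 0.13, 0, 0, 0.04], [-0.136, -0.138, 0.23, 0, 0, 0.04], [-0.136, -0.138, 0.33, 0, 0, 0.04], [-0.136, -0.138, 0.4, 0, 0, 0.04]])

```text
time: 1.82
ee_pos: [0.4888, 0.0116, 0.1]
eef_rot: [0.123, 0.992, -0.001, -0.001]
ft_force: [-0.4, 1.1, -0.7]
width: 0.0872
grip_force: 0.0
```

Request:
drive_tool(increments=[[0, 0, 0.08, 0, 0, 0], [0, 0, 0.16, 0, 0, 0], [0, 0, 0.22, 0, 0, 0], [0, 0, 0.258, 0, 0, 0], [0, 0, 0.258, 0, 0, 0]])

```text
time: 2.23
ee_pos: [0.4881, 0.0127, 0.023]
eef_rot: [0.122, 0.993, -0.001, -0.002]
ft_force: [-0.2, 0.9, -0.7]
width: 0.0871
grip_force: 0.0
```

Request:
drive_tool(increments=[[0, 0, 0, 0, 0, 0], [0, 0, 0, 0, 0, 0], [0, 0, 0, 0, 0, 0], [0, 0, 0, 0, 0, 0], [0, 0, 0, 0, 0, 0]], claw=1, force=25)

```text
time: 2.65
ee_pos: [0.4902, 0.0131, 0.0258]
eef_rot: [0.122, 0.993, 0.0, 0.001]
ft_force: [0.7, -0.2, 0.4]
width: 0.0616
grip_force: 0.0
```

Request:
drive_tool(increments=[[0, 0, 0, 0, 0, 0], [0, 0, 0, 0, 0, 0], [0, 0, 0, 0, 0, 0], [0, 0, 0, 0, 0, 0], [0, 0, 0, 0, 0, 0]])

```text
time: 3.07
ee_pos: [0.4897, 0.0129, 0.0251]
eef_rot: [0.122, 0.993, 0.0, -0.0]
ft_force: [-0.2, -0.1, -0.1]
width: 0.0284
grip_force: 0.0
```

Request:
drive_tool(increments=[[0, 0, 0, 0, 0, 0], [0, 0, 0, 0, 0, 0], [0, 0, 0, 0, 0, 0], [0, 0, 0, 0, 0, 0], [0, 0, 0, 0, 0, 0]])

```text
time: 3.48
ee_pos: [0.4899, 0.0131, 0.0252]
eef_rot: [0.122, 0.993, 0.0, 0.0]
ft_force: [0.3, 1.8, 0.4]
width: 0.0103
grip_force: 25.0
```

Request:
drive_tool(increments=[[0, 0, 0, 0, 0, 0], [0, 0, -0.05, 0, 0, 0], [0, 0, -0.1, 0, 0, 0], [0, 0, -0.15, 0, 0, 0], [0, 0, -0.2, 0, 0, 0]])

```text
time: 3.9
ee_pos: [0.4891, 0.0124, 0.0853]
eef_rot: [0.122, 0.993, -0.0, -0.001]
ft_force: [-0.2, 0.6, -2.4]
width: 0.01
grip_force: 25.0
```

```bash
python3 - <<'E'
from h import *
s=state();print(s["joint_positions"],s["grip_force"],s["torque"])
E
```

```text
t 3.9 p [0.4891 0.0124 0.0853] R [[-0.97, 0.242, -0.001], [0.242, 0.97, -0.001], [0.001, -0.001, -1.0]] w 0.009999041756925208 F [-0.19166203  0.56510925 -2.44514538]
[-0.62464477  0.17355457  0.55187645  1.9966015  -0.10708622  1.00070051
  1.3050286 ] 24.983554570935667 [-0.05770514 -0.02500441 -0.02995493]
```

Request:
drive_tool(increments=[[0, 0, -0.1, 0, 0, 0], [0, 0.05, -0.2, 0, 0, 0], [0.02, 0.13, -0.29, 0, 0, 0], [0.04, 0.23, -0.36, 0, 0, 0], [0.07, 0.34, -0.383, 0, 0, 0]])

```text
time: 4.32
ee_pos: [0.4953, 0.1169, 0.2033]
eef_rot: [0.123, 0.992, 0.001, 0.002]
ft_force: [0.3, 0.9, -2.8]
width: 0.0095
grip_force: 25.0
```

Request:
drive_tool(increments=[[0.025, 0.125, 0, 0, 0, 0], [0.05, 0.25, 0, 0, 0, 0], [0.08, 0.38, 0, 0, 0, 0], [0.105, 0.51, 0, 0, 0, 0], [0.13, 0.63, 0, 0, 0, 0]])

```text
time: 4.73
ee_pos: [0.5011, 0.3117, 0.1993]
eef_rot: [0.121, 0.993, -0.0, -0.0]
ft_force: [0.5, -1.0, -1.5]
width: 0.0099
grip_force: 25.0
```

Request:
drive_tool(increments=[[0.01, 0.06, 0, 0, 0, -0.07], [0.02, 0.11, 0, 0, 0, -0.14], [0.03, 0.15, 0, 0, 0, -0.21], [0.03, 0.16, 0, 0, 0, -0.21], [0.03, 0.16, 0, 0, 0, -0.21]])

```text
time: 5.15
ee_pos: [0.5043, 0.3587, 0.1992]
eef_rot: [0.04, 0.999, -0.001, -0.0]
ft_force: [-0.2, -0.3, -2.9]
width: 0.0099
grip_force: 25.0
```

```bash
python3 - <<'E'
from h import *
s=state();print(s["joint_positions"])
c=get_calibration("wrist");im=camera("wrist");cv2.imwrite("pics/w2.png",im);np.save("w2.npy",c,allow_pickle=True)
im=camera("side");cv2.imwrite("pics/s2.png",im)
im=camera("top");cv2.imwrite("pics/t2.png",im)
E
```

```text
t 5.15 p [0.5043 0.3587 0.1992] R [[-0.997, 0.08, -0.001], [0.08, 0.997, -0.001], [0.001, -0.001, -1.0]] w 0.00992751800767344 F [-0.19372044 -0.27675856 -2.91861682]
[-0.94366444  0.33623929  0.31879756  1.52679694 -0.10728999  1.29725577
  0.87878067]
```

View pics/w2.png

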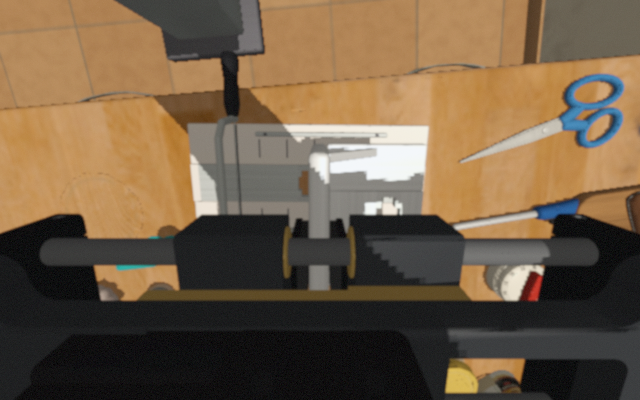

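The held stop's near top corner is at about (319,152), with the board beneath it and its near edge along row 125. I'll enlarge this.

```bash
python3 - <<'E'
from h import *
im=cv2.imread("pics/w2.png")
a=cv2.resize(im[110:215,185:435],(800,336),interpolation=cv2.INTER_CUBIC)
b=cv2.imread("pics/t2.png")[185:260,165:365];b=cv2.resize(b,(700,262),interpolation=cv2.INTER_CUBIC)
o=np.zeros((600,800,3),np.uint8);o[:336]=a;o[336:598,:700]=b
cv2.imwrite("pics/w2c.png",o)
c=np.load("w2.npy",allow_pickle=True).item()
# predicted stop corners, centred
s=np.array([.5043,.3587]);y=-.08;xa=np.array([np.cos(y),np.sin(y)]);ya=np.array([-xa[1],xa[0]])
for l,X,Y,Z in[("upr near -",-.049,-.005,.06),("upr near +",-.049,.005,.06),("foot near end",-.049,.067,.008),("foot near bottom",-.049,.067,0),("hole near",-.015,.045,.008)]:
    p=[*(s+X*xa+Y*ya),Z+.174];print(l,proj(c,p),(proj(c,p)-[185,110])*3.2)
b=np.array([.503,.3466])
for l,X,Y in[("hole1",0,-.003),("farhole",0,.057),("c--",-.065,-.13),("c-+",-.065,.13)]:
    p=[*(b+X*xa+Y*ya),.045];print(l,(proj(c,p)-[185,110])*3.2)
E
```

```text
upr near - [305.69746963 162.65860115] [386.23190281 168.50752369]
upr near + [328.04975275 162.68113191] [457.7592088 168.5796221]
foot near end [425.18865642 151.46646758] [768.60370055 132.69269626]
foot near bottom [420.7868629  150.26429937] [754.51796128 128.84575799]
hole near [386.66588963 203.96947078] [645.33084682 300.7023065 ]
hole1 [383.44327874 233.62928302]
farhole [553.93308816 233.82129749]
c-- [ 2.37373275 43.16903881]
c-+ [778.71324845  43.77529224]
```

View pics/w2c.png

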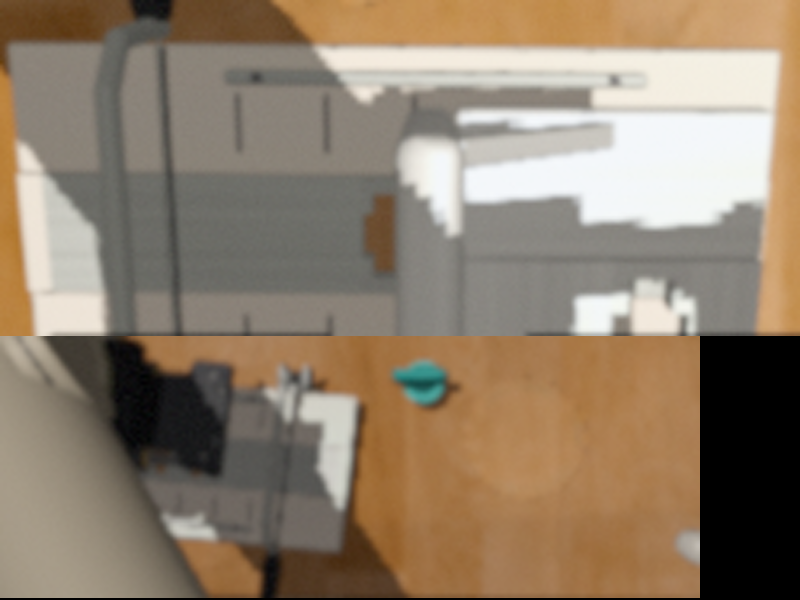

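Request:
drive_tool(increments=[[-0.017, 0.002, 0.09, 0, 0, 0.01], [-0.017, 0.002, 0.18, 0, 0, 0.01], [-0.017, 0.002, 0.27, 0, 0, 0.01], [-0.017, 0.002, 0.35, 0, 0, 0.01], [-0.017, 0.002, 0.38, 0, 0, 0.01]])

```text
time: 5.72
ee_pos: [0.5085, 0.3564, 0.0826]
eef_rot: [0.044, 0.999, -0.002, -0.002]
ft_force: [-0.9, -0.9, -2.4]
width: 0.0098
grip_force: 25.0
```

Request:
drive_tool(increments=[[0, 0, 0, 0, 0, 0], [0, 0, 0, 0, 0, 0], [0, 0, 0, 0, 0, 0], [0, 0, 0, 0, 0, 0], [0, 0, 0, 0, 0, 0]])

```text
time: 6.13
ee_pos: [0.5105, 0.3591, 0.0875]
eef_rot: [0.043, 0.999, 0.001, 0.001]
ft_force: [0.4, -0.2, -1.5]
width: 0.01
grip_force: 25.0
```

```bash
python3 - <<'E'
from h import *
s=state()
c=get_calibration("wrist");im=camera("wrist");cv2.imwrite("pics/w3.png",im);np.save("w3.npy",c,allow_pickle=True)
sd=camera("side");cv2.imwrite("pics/s3.png",sd)
o=np.zeros((600,800,3),np.uint8)
a=im[105:225,170:470];o[:320]=cv2.convertScaleAbs(cv2.resize(a,(800,320),interpolation=cv2.INTER_CUBIC),alpha=1.2)
b=sd[210:310,225:365];o[320:600,:392]=cv2.resize(b,(392,280),interpolation=cv2.INTER_CUBIC)
cv2.imwrite("pics/w3c.png",o)
E
```

```text
t 6.13 p [0.5105 0.3591 0.0875] R [[-0.996, 0.087, 0.002], [0.087, 0.996, 0.002], [-0.002, 0.002, -1.0]] w 0.010029914988645076 F [ 0.40994642 -0.22029883 -1.52571353]
```

View pics/w3c.png

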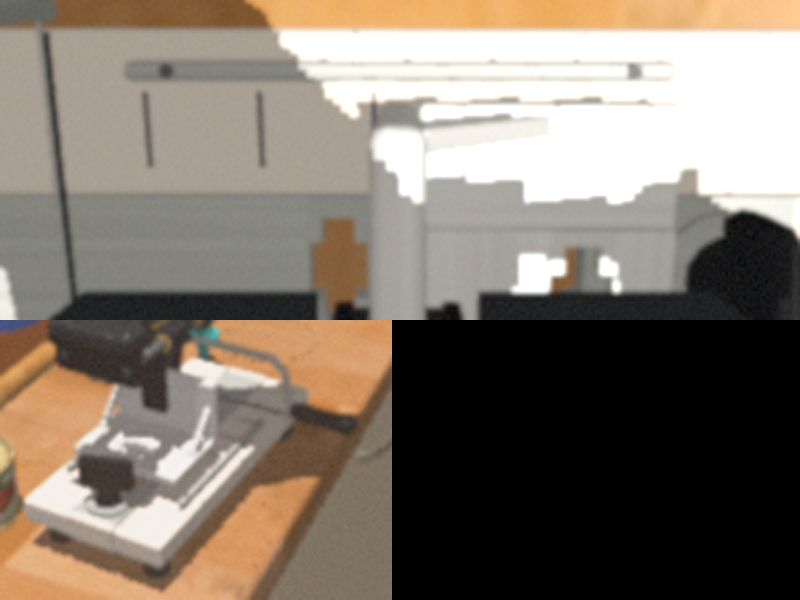

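```bash
python3 - <<'E'
from h import *
c=np.load("w3.npy",allow_pickle=True).item()
g=lambda u,v,z: ray(c,(170+u/2.667,105+v/2.667),z)[:2]
y=-.088;xa=np.array([np.cos(y),np.sin(y)]);ya=np.array([-xa[1],xa[0]]);T=np.array([.5105,.3591])
B=lambda p:np.round(1000*np.array([(p-T)@xa,(p-T)@ya]),1)
print("coords along board axes rel. TCP, mm")
print("hole -3 :",B(g(340,218,.045)),"expect x-15,y-3")
print("edge near x-65:",B(g(150,28,.045)),B(g(600,30,.045)))
print("rail ends y-56,84:",B(g(125,70,.052)),B(g(675,70,.052)))
U=.0875-.0252
print("upright top l/r:",B(g(370,150,U+.06)),B(g(425,150,U+.06)),B(g(400,128,U+.06)))
print("foot end y+67:",B(g(675,190,U+.008)),"near edge x-49:",B(g(430,103,U)),B(g(650,100,U)))
print("stop slot:",B(g(565,248,U+.008)),B(g(610,248,U+.008)))
P=lambda X,Y,Z:np.round((proj(c,[*(T+X*xa+Y*ya),Z])-[170,105])*2.667)
print(P(-.049-.004,.067,U+.008),P(-.049-.004,.067,U),P(-.019,.0405,U+.008),P(-.019,.0495,U+.008))
E
```

```text
coords along board axes rel. TCP, mm
hole -3 : [-20.7 -14.7] expect x-15,y-3
edge near x-65: [-71.  -62.9] [-70.6  53.4]
rail ends y-56,84: [-60.6 -67.9] [-60.8  71.2]
upright top l/r: [-49.8  -3.7] [-49.8   5.5] [-53.4   1.3]
foot end y+67: [-33.4  67.2] near edge x-49: [-53.2   8.9] [-54.   62.2]
stop slot: [-19.   41.8] [-19.   52.7]
[682. 107.] [670. 104.] [560. 248.] [597. 248.]
```

Request:
drive_tool(increments=[[0.005, -0.001, 0, 0, 0, 0], [0.005, -0.001, 0.015, 0, 0, 0], [0.005, -0.001, 0.03, 0, 0, 0], [0.005, -0.001, 0.04, 0, 0, 0], [0.005, -0.001, 0.04, 0, 0, 0]])

```text
time: 6.65
ee_pos: [0.5077, 0.3581, 0.0729]
eef_rot: [0.043, 0.999, -0.001, -0.001]
ft_force: [0.6, 0.8, -2.7]
width: 0.0101
grip_force: 25.0
```

Request:
drive_tool(increments=[[0, 0, 0.003, 0, 0, 0], [0, 0, 0.006, 0, 0, 0], [0, 0, 0.01, 0, 0, 0], [0, 0, 0.014, 0, 0, 0], [0, 0, 0.014, 0, 0, 0]])

```text
time: 7.07
ee_pos: [0.5084, 0.3586, 0.0703]
eef_rot: [0.043, 0.999, 0.0, 0.0]
ft_force: [-0.9, -0.1, 1.1]
width: 0.0098
grip_force: 25.0
```

```bash
python3 - <<'E'
from h import *
s=state()
E
```

```text
t 7.07 p [0.5084 0.3586 0.0703] R [[-0.996, 0.087, 0.0], [0.087, 0.996, 0.0], [-0.0, 0.0, -1.0]] w 0.009837475185538009 F [-0.8794531  -0.13551973  1.05953585]
```

Request:
drive_tool(increments=[[0, 0, 0, 0, 0, 0], [0, 0, 0, 0, 0, 0], [0, 0, 0, 0, 0, 0], [0, 0, 0, 0, 0, 0], [0, 0, 0, 0, 0, 0]], claw=0.5)

```text
time: 7.48
ee_pos: [0.5083, 0.3585, 0.0699]
eef_rot: [0.043, 0.999, 0.0, 0.0]
ft_force: [-0.2, 0.7, 0.5]
width: 0.035
grip_force: 0.0
```

Request:
drive_tool(increments=[[0, 0, -0.08, 0, 0, 0], [0, 0, -0.18, 0, 0, 0], [0, 0, -0.3, 0, 0, 0], [0, 0, -0.4, 0, 0, 0], [0, 0, -0.43, 0, 0, 0]])

```text
time: 7.9
ee_pos: [0.51, 0.3595, 0.2043]
eef_rot: [0.044, 0.999, 0.002, 0.003]
ft_force: [-0.0, 0.9, 0.7]
width: 0.0435
grip_force: 0.0
```

Request:
drive_tool(increments=[[0, 0, 0, 0, 0, 0], [0, 0, 0, 0, 0, 0], [0, 0, 0, 0, 0, 0], [0, 0, 0, 0, 0, 0], [0, 0, 0, 0, 0, 0]])

```text
time: 8.32
ee_pos: [0.5078, 0.3581, 0.1974]
eef_rot: [0.043, 0.999, -0.001, -0.001]
ft_force: [-0.2, 0.7, -0.3]
width: 0.0434
grip_force: 0.0
```

```bash
python3 - <<'E'
from h import *
s=state()
c=get_calibration("wrist");im=camera("wrist");cv2.imwrite("pics/w4.png",im);np.save("w4.npy",c,allow_pickle=True)
o=cv2.convertScaleAbs(cv2.resize(im[110:235,180:440],(800,385),interpolation=cv2.INTER_CUBIC),alpha=.9)
cv2.imwrite("pics/w4c.png",o)
E
```

```text
t 8.32 p [0.5078 0.3581 0.1974] R [[-0.996, 0.087, -0.002], [0.087, 0.996, -0.002], [0.002, -0.002, -1.0]] w 0.04336843528353197 F [-0.19039605  0.65820771 -0.31417406]
```

View pics/w4c.png

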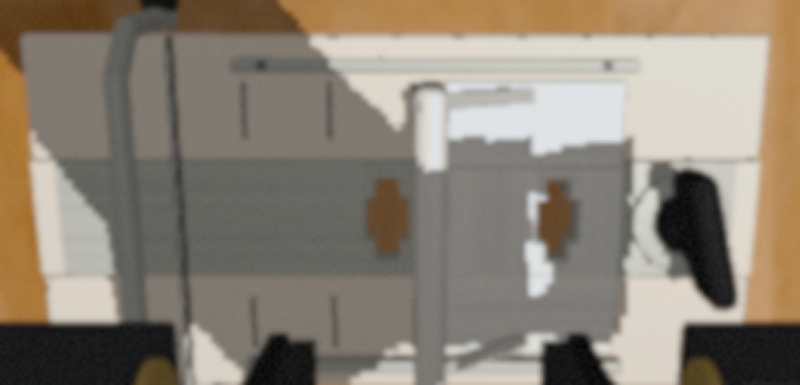

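The stop is in place and its hole shows through to the wood at (555,217). The screw's wings run from about (690,175) to (725,300) in the crop. I'll move the camera over the screw.

Request:
drive_tool(increments=[[-0.02, 0.08, 0, 0, 0, 0], [-0.04, 0.16, 0, 0, 0, 0], [-0.06, 0.24, 0, 0, 0, 0], [-0.08, 0.313, 0, 0, 0, 0], [-0.08, 0.313, 0, 0, 0, 0]])

```text
time: 8.78
ee_pos: [0.5393, 0.4542, 0.1968]
eef_rot: [0.041, 0.999, 0.0, -0.001]
ft_force: [-0.2, 0.4, 0.1]
width: 0.0435
grip_force: 0.0
```

Request:
drive_tool(increments=[[0, 0, 0, 0, 0, 0], [0, 0, 0, 0, 0, 0], [0, 0, 0, 0, 0, 0], [0, 0, 0, 0, 0, 0], [0, 0, 0, 0, 0, 0]])

```text
time: 9.2
ee_pos: [0.5405, 0.4493, 0.1993]
eef_rot: [0.044, 0.999, 0.0, 0.0]
ft_force: [-0.5, 0.6, -0.4]
width: 0.0433
grip_force: 0.0
```

```bash
cat > fit.py <<'E'
from h import *
from scipy.optimize import minimize
def wings(p,c,zs):
    x,y,a=p;xa=np.array([np.cos(a),np.sin(a)]);ya=np.array([-xa[1],xa[0]])
    P=[[*(np.array([x,y])+i*.023*xa+j*.005*ya),zs+k] for i in(-1,1) for j in(-1,1) for k in(-.016,.012)]
    return cv2.convexHull(np.float32(proj(c,P)))
def fit(im,c,p0,zs,name):
    g=im.max(2).astype(int);q=proj(c,[p0[0],p0[1],zs]);yy,xx=np.mgrid[:400,:640]
    m=(g<75)&(np.hypot(xx-q[0],yy-q[1])<45)
    n,l,st,ce=cv2.connectedComponentsWithStats(m.astype(np.uint8));k=1+np.argmax(st[1:,4]);m=(l==k)
    print("blob",st[k],ce[k],"pred",q)
    S=4
    M=cv2.resize(m.astype(np.float32),None,fx=S,fy=S)
    def cost(p):
        r=np.zeros(M.shape,np.float32);cv2.fillConvexPoly(r,np.int32(np.round(wings(p,c,zs)*S+S/2)),1)
        return np.abs(r-M).sum()/S**2
    best=min((minimize(cost,[p0[0]+dx,p0[1]+dy,a],method="Nelder-Mead",options=dict(initial_simplex=np.array([p0[0]+dx,p0[1]+dy,a])+np.array([[0,0,0],[.006,0,0],[0,.006,0],[0,0,.2]]))) for a in np.arange(-.6,.61,.3) for dx in(-.005,.005) for dy in(0,)),key=lambda r:r.fun)
    print(name,"xy yaw",np.round(best.x,4),"cost",best.fun,"area",m.sum());return best.x
E
python3 - <<'E'
from fit import *
s=state()
c=get_calibration("wrist");im=camera("wrist");cv2.imwrite("pics/w5.png",im);np.save("w5.npy",c,allow_pickle=True)
fit(im,c,(.5128,.4512),.077,"w5")
fit(cv2.imread("pics/w4.png"),np.load("w4.npy",allow_pickle=True).item(),(.5128,.4512),.077,"w4")
E
```

```text
t 9.2 p [0.5405 0.4493 0.1993] R [[-0.996, 0.088, 0.0], [0.088, 0.996, 0.0], [-0.0, 0.0, -1.0]] w 0.043341541056778274 F [-0.52269939  0.56252867 -0.35866219]
blob [307 140  20  46 540] [316.35185185 162.21481481] pred [317.4073765  162.45655351]
w5 xy yaw [0.5131 0.4502 0.1582] cost 198.37109375 area 540
blob [394 166  24  43 643] [406.44945568 185.65474339] pred [410.44364028 187.34414285]
w4 xy yaw [0.5134 0.4476 0.2022] cost 262.72265625 area 643
```

```bash
python3 - <<'E'
from h import *
im=cv2.imread("pics/w5.png").max(2)
for v in range(132,196,2):print(v," ".join("%3d"%a for a in im[v,296:342:2]))
c=np.load("w5.npy",allow_pickle=True).item()
from fit import wings
print(np.round(wings((.5131,.4502,.158),c,.077)[:,:]).reshape(-1,2).tolist())
E
```

```text
132 247 250 250 250 250 250 250 251 251 251 251 251 251 251 252 252 252 252 252 252 253 252 235
134 247 249 250 250 250 250 250 251 251 250 251 251 252 252 251 252 252 253 252 253 253 253 235
136 244 248 248 249 248 249 249 249 250 250 249 249 250 250 251 250 251 251 251 251 250 251 234
138 210 222 223 225 225 218 214 215 214 220 217 224 225 225 226 225 226 226 227 226 218 226 221
140 199 232 235 238 221 173 107  77  72 155 226 237 238 239 239 238 238 239 238 242 244 244 238
142 139 213 241 246 204 112  53  34  36  65 182 234 235 240 244 245 245 246 246 250 253 252 245
144 115 138 208 239 202  94  37  40  50  37 147 233 240 235 229 240 245 245 245 250 253 252 245
146 116 115 129 211 196  91  36  38  48  42 109 230 249 248 241 233 236 244 246 251 253 252 245
148 118 119 114 150 180 177  82  30  49  46  65 208 243 249 250 248 235 241 245 250 252 253 245
150 116 116 115 115 159 208 104  35  47  46  33  95 177 226 246 247 243 238 244 250 253 253 244
152 115 116 115 114 119 124  75  33  45  48  39  33  40 114 217 242 243 233 229 233 234 234 224
154 116 115 113 118 119 114  67  33  40  49 
[... 1368 characters left out ...]
143 143 143 143 144 144 124
184 137 144 145 144 144 144 145 144 145 145 119  57  28  35  87 133 144 145 145 144 143 143 128
186 138 144 144 144 144 144 145 143 143 145 142 125 106 111 137 144 143 142 144 145 144 143 128
188 138 143 145 145 145 145 144 143 144 144 143 144 144 144 143 145 144 145 142 144 143 143 124
190 137 144 144 143 143 144 143 144 143 144 145 145 142 144 144 144 143 144 145 144 144 143 125
192 135 143 144 144 143 144 141 143 141 143 144 144 143 142 144 144 142 144 145 145 145 143 124
194 135 142 144 144 142 144 143 144 142 142 143 143 143 144 143 142 144 142 143 145 144 140 127
[[327.0, 186.0], [317.0, 189.0], [305.0, 142.0], [306.0, 140.0], [316.0, 138.0], [326.0, 180.0]]
```

Request:
drive_tool(increments=[[0.045, -0.003, 0, 0, 0, -0.12], [0.091, -0.006, 0.05, 0, 0, -0.24], [0.091, -0.006, 0.13, 0, 0, -0.313], [0.091, -0.006, 0.22, 0, 0, -0.313], [0.091, -0.006, 0.25, 0, 0, -0.313]])

```text
time: 9.67
ee_pos: [0.5114, 0.4493, 0.1203]
eef_rot: [-0.08, 0.997, -0.001, -0.002]
ft_force: [-0.5, -0.3, 0.2]
width: 0.0435
grip_force: 0.0
```

Request:
drive_tool(increments=[[0, 0, 0.06, 0, 0, 0], [0, 0, 0.12, 0, 0, 0], [0, 0, 0.17, 0, 0, 0], [0, 0, 0.204, 0, 0, 0], [0, 0, 0.204, 0, 0, 0]])

```text
time: 10.08
ee_pos: [0.5122, 0.4497, 0.0608]
eef_rot: [-0.079, 0.997, -0.001, -0.001]
ft_force: [-0.6, 0.0, -0.5]
width: 0.0436
grip_force: 0.0
```

Request:
drive_tool(increments=[[0, 0, 0, 0, 0, 0], [0, 0, 0, 0, 0, 0], [0, 0, 0, 0, 0, 0], [0, 0, 0, 0, 0, 0], [0, 0, 0, 0, 0, 0]], claw=1, force=35)

```text
time: 10.5
ee_pos: [0.5133, 0.4508, 0.0634]
eef_rot: [-0.079, 0.997, 0.0, 0.0]
ft_force: [0.2, 0.6, 0.4]
width: 0.018
grip_force: 0.0
```

Request:
drive_tool(increments=[[0, 0, 0, 0, 0, 0], [0, 0, 0, 0, 0, 0], [0, 0, 0, 0, 0, 0], [0, 0, 0, 0, 0, 0], [0, 0, 0, 0, 0, 0]])

```text
time: 10.92
ee_pos: [0.5134, 0.4503, 0.0632]
eef_rot: [-0.079, 0.997, 0.0, 0.0]
ft_force: [-0.9, -2.9, 5.0]
width: 0.0099
grip_force: 39.2
```

```bash
python3 - <<'E'
from h import *
s=state();print(s["joint_positions"],s["torque"],s["grip_force"])
E
```

```text
t 10.92 p [0.5134 0.4503 0.0632] R [[-0.987, -0.158, 0.001], [-0.158, 0.987, 0.0], [-0.001, -0.0, -1.0]] w 0.00988613279170893 F [-0.89724887 -2.91056211  5.01463609]
[-0.95355518  0.58135097  0.23361849  1.47407342 -0.14258525  1.10241942
  1.03678293] [-0.61796577  0.16984094  0.02084381] 39.161653038463555
```

Request:
drive_tool(increments=[[0, 0, -0.04, 0, 0, 0], [0, 0, -0.09, 0, 0, 0], [0, 0, -0.15, 0, 0, 0.1], [0, 0, -0.21, 0, 0, 0.22], [0, 0, -0.26, 0, 0, 0.313]])

```text
time: 11.33
ee_pos: [0.5129, 0.4511, 0.1426]
eef_rot: [0.046, 0.999, 0.001, 0.0]
ft_force: [-0.5, -0.2, -0.8]
width: 0.0098
grip_force: 39.1
```

Request:
drive_tool(increments=[[0, 0, 0, 0, 0, 0], [0, 0, 0, 0, 0, 0], [0, 0, 0, 0, 0, 0], [0, 0, 0, 0, 0, 0], [0, 0, 0, 0, 0, 0]])

```text
time: 11.75
ee_pos: [0.5125, 0.4502, 0.1395]
eef_rot: [0.043, 0.999, -0.001, -0.001]
ft_force: [-0.0, 0.1, -0.4]
width: 0.0096
grip_force: 39.1
```

```bash
python3 - <<'E'
from h import *
s=state();print(s["joint_positions"],s["grip_force"])
c=get_calibration("wrist");im=camera("wrist");cv2.imwrite("pics/w6.png",im);np.save("w6.npy",c,allow_pickle=True)
s=state()
def brown(im,c,T,n):
    q=proj(c,[.5088,.404,.053]);b=im.astype(int);m=(b[...,2]-b[...,0]>35)
    yy,xx=np.mgrid[:400,:640];m&=np.hypot(xx-q[0],yy-q[1])<16
    k,l,st,ce=cv2.connectedComponentsWithStats(m.astype(np.uint8));i=1+np.argmax(st[1:,4])
    x0,y0,w,h,a=st[i];print(n,"pred",q,"bbox",st[i],"cen",ce[i],"ctr z.053",ray(c,ce[i],.053),"z.045",ray(c,ce[i],.045),"TCP",T)
    for v in range(y0-3,y0+h+3):print(v," ".join("%3d"%a for a in (b[...,2]-b[...,0])[v,x0-5:x0+w+5]))
brown(cv2.imread("pics/w4.png"),np.load("w4.npy",allow_pickle=True).item(),0,"w4")
brown(im,c,s["ee_pos"],"w6")
o=np.zeros((600,800,3),np.uint8);o[:320]=cv2.resize(im[110:238,200:520],(800,320),interpolation=cv2.INTER_CUBIC);cv2.imwrite("pics/w6c.png",o)
E
```

```text
t 11.75 p [0.5125 0.4502 0.1395] R [[-0.996, 0.086, -0.001], [0.086, 0.996, -0.001], [0.001, -0.001, -1.0]] w 0.009598529017644138 F [-0.02507383  0.07067825 -0.36359529]
[-0.99517966  0.51756443  0.29466912  1.40839021 -0.15256316  1.23974133
  0.79788237] 39.06254062545486
t 11.8 p [0.5126 0.4502 0.1397] R [[-0.996, 0.086, -0.001], [0.086, 0.996, -0.001], [0.001, -0.001, -1.0]] w 0.00984424726109252 F [ 0.58623555 -0.56911233 -1.5220577 ]
w4 pred [360.22733122 182.60306811] bbox [355 169  10  23 157] cen [359.82165605 180.11464968] ctr z.053 [0.50600046 0.40370265 0.053     ] z.045 [0.5076706  0.40470748 0.045     ] TCP 0
166   7   8   8   7   7   7   8   7   9   8   7   9   8   9   8   6   7   7   8   9
167   6   9   9   8   8   7  10  12  13  13  14  13  12  10   7   8   6   7   9   9
168   8   8   8   8   8   7  12  19  27  29  32  28  20  10   8   8   7   7   7   7
169   7   9   8   8   8   8  12  25  41  51  52  45  32  17   6   8   6   7   7   8
170   8   8   7   8   8   9  12  26  47  62  63  56  38  17   7   7   8   6   7   8
171   9   7   5   4   5   7  12  25  49  63  66 
[... 4585 characters left out ...]

205   9   6   6   7   7   6   6  10  26  50  59  60  59  59  59  44  26  11   7   8   8   8   7   8
206   7   8   7   7   6   6   7  11  26  48  58  58  59  58  55  37  18  11   7   8   7   8   8   9
207   7   8   8   7   7   7   6   9  24  43  56  59  58  57  49  31  15   8   7   8   9   9   8   7
208   7   7   8   7   7   7   6   9  17  36  47  49  47  47  40  23  13   8   7   7   8   8   9   7
209   8   8   8   9   9   8   7   7  11  21  26  29  28  28  25  18  10   9   8   8   8   7   7   7
210   7   9   9   8   9   6   6   5   5  10  11   8  11   9  12   8   9   8   9   9   9   8   7   9
211   8   8   9   9   8   7   8   7   6   5   5   7   7   7   6   8   8   9   8   9   9   8   9   8
```

```bash
python3 - <<'E'
from h import *
c=np.load("w6.npy",allow_pickle=True).item();im=cv2.imread("pics/w6.png").max(2)
T=np.array([.5126,.4502,.1396]);xa=np.array([.996,-.087,0]);ya=np.array([.087,.996,0])
P=lambda X,Y,Z:np.round(proj(c,T+X*xa+Y*ya+np.array([0,0,Z])),1)
print("wing near end top",P(-.023,-.005,.0258),P(-.023,.005,.0258),"bottom",P(-.023,-.005,-.0022),P(-.023,.005,-.0022))
print("flange near rim",P(-.018,0,-.0142),P(-.018,0,-.0182),"sides",P(0,-.018,-.0142),P(0,.018,-.0142),"tip",P(0,0,-.056),"pin",P(-.012,0,-.041))
for v in range(140,232,3):print(v," ".join("%3d"%a for a in im[v,280:362:3]))
E
```

```text
wing near end top [307.1 212.3] [327.1 212.3] bottom [309. 198.] [325.9 198.1]
flange near rim [317.6 200.8] [317.6 199.2] sides [290.  227.3] [345.1 227.5] tip [317.9 208.8] pin [317.8 199.1]
140 131 129 132 154 209 243 251 251 252 251 252 253 252 252 252 253 253 254 254 253 253 254 248 208 214 214 216 216
143 141 141 141 136 158 233 251 251 251 251 252 252 251 252 252 253 252 253 253 253 253 254 247 211 214 214 215 216
146 151 152 149 141 141 154 230 249 251 251 251 251 252 252 252 252 252 253 253 253 252 253 247 210 213 213 214 213
149 151 150 149 141 142 147 145 208 249 250 251 251 251 251 252 252 251 251 252 252 252 253 246 210 212 213 214 212
152 149 148 148 139 143 145 146 147 179 245 251 251 250 251 251 251 252 252 252 252 252 252 245 214 212 213 214 213
155 144 144 146 139 138 146 146 146 145 180 241 250 250 250 251 251 251 251 251 252 252 252 244 213 213 214 217 214
158 146 146 146 140 138 146 145 146 143 145 153 230 231 236 248 248 248 238 233 233 233 245 242 211 212 214 213 203
161 147 148 146 142 140 146 144 145 145 146 144 144 145 169 150 149 150 147 145 145 144 180 235
[... 1988 characters left out ...]
 122
215  55  57  55 117 123 112 114 115 112  68  22  21  23  25  22  18  25  92 113 115 112 119 146  85  47  48  50  47
218  31  27  28 104 122 101  67  71  65  22  22  22  22  24  23  11  20  28  83  67  69 115 206 106  29  28  27  31
221  30  31  24  99 119  70  18  18  29  21  22  25  22  20  21  20  23  26  31  15  22  88 180 133  30  28  28  34
224  31  32  25  94 117  46  20  17  27  28  23  16  23  22  25  21  23  26  26  16  16  67 185 119  29  28  31  29
227  31  28  84 106 116  28  19  23  22  23  24  22  21  25  22  23  23  28  27  23  10  40 192 120  71  29  27  31
230  34  32 100  95 101  20  18  23  26  29  23  21  24  24  26  20  25  27  25  21  19  19 174 101  95  32  30  34
```

Request:
drive_tool(increments=[[0.001, -0.05, 0, 0, 0, 0], [0.002, -0.1, 0, 0, 0, 0], [0.003, -0.14, 0, 0, 0, 0], [0.003, -0.155, 0, 0, 0, 0], [0.003, -0.155, 0, 0, 0, 0]])

```text
time: 12.22
ee_pos: [0.5084, 0.4031, 0.1406]
eef_rot: [0.044, 0.999, -0.0, -0.0]
ft_force: [-0.6, 0.3, -0.7]
width: 0.0094
grip_force: 39.1
```

Request:
drive_tool(increments=[[0, 0, 0, 0, 0, 0], [0, 0, 0.04, 0, 0, 0], [0, 0, 0.08, 0, 0, 0], [0, 0, 0.11, 0, 0, 0], [0, 0, 0.11, 0, 0, 0]])

```text
time: 12.63
ee_pos: [0.5065, 0.4036, 0.1041]
eef_rot: [0.043, 0.999, -0.002, -0.002]
ft_force: [-1.0, -0.3, -1.3]
width: 0.0096
grip_force: 39.1
```

Request:
drive_tool(increments=[[0, 0, 0.01, 0, 0, 0], [0, 0, 0.02, 0, 0, 0], [0, 0, 0.03, 0, 0, 0], [0, 0, 0.04, 0, 0, 0], [0, 0, 0.04, 0, 0, 0]])

```text
time: 13.05
ee_pos: [0.5079, 0.4042, 0.0951]
eef_rot: [0.043, 0.999, -0.0, -0.0]
ft_force: [-0.0, -0.7, -0.9]
width: 0.0095
grip_force: 39.1
```

```bash
python3 - <<'E'
from h import *
s=state();print(s["torque"])
E
```

```text
t 13.05 p [0.5079 0.4042 0.0951] R [[-0.996, 0.087, -0.0], [0.087, 0.996, -0.0], [0.0, -0.0, -1.0]] w 0.009481246837268637 F [-0.04791906 -0.72275707 -0.89534699]
[ 0.0668973   0.018229   -0.00660467]
```

Request:
drive_tool(increments=[[0, 0, 0.008, 0, 0, 0], [0, 0, 0.016, 0, 0, 0], [0, 0, 0.024, 0, 0, 0], [0, 0, 0.032, 0, 0, 0], [0, 0, 0.032, 0, 0, 0]])

```text
time: 13.47
ee_pos: [0.5078, 0.4041, 0.0854]
eef_rot: [0.043, 0.999, -0.0, -0.0]
ft_force: [0.4, 0.7, -1.4]
width: 0.0098
grip_force: 39.1
```

Pin has entered the foot hole with no resistance.

Request:
drive_tool(increments=[[0, 0, 0.008, 0, 0, 0], [0, 0, 0.016, 0, 0, 0], [0, 0, 0.024, 0, 0, 0], [0, 0, 0.032, 0, 0, 0], [0, 0, 0.032, 0, 0, 0]])

```text
time: 13.88
ee_pos: [0.5078, 0.4041, 0.0758]
eef_rot: [0.043, 0.999, -0.0, -0.0]
ft_force: [0.7, -0.1, -0.4]
width: 0.0099
grip_force: 39.1
```

Request:
drive_tool(increments=[[0, 0, 0.005, 0, 0, 0], [0, 0, 0.01, 0, 0, 0], [0, 0, 0.013, 0, 0, 0], [0, 0, 0.016, 0, 0, 0], [0, 0, 0.016, 0, 0, 0]])

```text
time: 14.3
ee_pos: [0.508, 0.4043, 0.0715]
eef_rot: [0.043, 0.999, -0.0, -0.0]
ft_force: [-1.3, -0.3, -1.0]
width: 0.0098
grip_force: 39.1
```

```bash
python3 - <<'E'
from h import *
s=state();print(s["torque"],s["joint_positions"])
E
```

```text
t 14.3 p [0.508  0.4043 0.0715] R [[-0.996, 0.087, -0.0], [0.087, 0.996, -0.0], [0.0, -0.0, -1.0]] w 0.009833634576100253 F [-1.25478281 -0.32041995 -1.04010322]
[ 3.67840673e-02 -4.78448463e-05 -9.43508038e-04] [-0.96195763  0.5098497   0.29165993  1.57231416 -0.15962686  1.08308692
  0.85356063]
```

Request:
drive_tool(increments=[[0, 0, 0.002, 0, 0, 0], [0, 0, 0.003, 0, 0, 0], [0, 0, 0.003, 0, 0, 0], [0, 0, 0.003, 0, 0, 0], [0, 0, 0.003, 0, 0, 0]])

```text
time: 14.72
ee_pos: [0.5082, 0.4044, 0.0712]
eef_rot: [0.043, 0.999, 0.0, 0.0]
ft_force: [-2.2, -0.9, 5.4]
width: 0.0099
grip_force: 39.2
```

Request:
drive_tool(increments=[[0, 0, 0, 0, 0, 0.13], [0, 0, 0, 0, 0, 0.26], [0, 0, 0, 0, 0, 0.4], [0, 0, 0, 0, 0, 0.53], [0, 0, 0, 0, 0, 0.667]])

```text
time: 15.13
ee_pos: [0.5087, 0.4045, 0.0712]
eef_rot: [0.303, 0.953, 0.001, 0.0]
ft_force: [0.3, -1.5, 2.9]
width: 0.0097
grip_force: 39.1
```

Seated (5 N contact), and it turns freely so far.

Request:
drive_tool(increments=[[0, 0, 0, 0, 0, 0.13], [0, 0, 0, 0, 0, 0.26], [0, 0, 0, 0, 0, 0.4], [0, 0, 0, 0, 0, 0.53], [0, 0, 0, 0, 0, 0.667]])

```text
time: 15.55
ee_pos: [0.5086, 0.4045, 0.0712]
eef_rot: [0.539, 0.842, 0.001, 0.0]
ft_force: [0.3, 0.2, 2.8]
width: 0.0096
grip_force: 39.1
```

Request:
drive_tool(increments=[[0, 0, 0, 0, 0, 0.13], [0, 0, 0, 0, 0, 0.26], [0, 0, 0, 0, 0, 0.4], [0, 0, 0, 0, 0, 0.53], [0, 0, 0, 0, 0, 0.667]])

```text
time: 15.97
ee_pos: [0.5086, 0.4045, 0.0712]
eef_rot: [0.739, 0.674, 0.001, 0.0]
ft_force: [0.3, -0.9, 3.4]
width: 0.0099
grip_force: 39.1
```

Request:
drive_tool(increments=[[0, 0, 0, 0, 0, 0], [0, 0, 0, 0, 0, 0], [0, 0, 0, 0, 0, 0], [0, 0, 0, 0, 0, 0], [0, 0, 0, 0, 0, 0]])

```text
time: 16.38
ee_pos: [0.5086, 0.4046, 0.0712]
eef_rot: [0.736, 0.677, 0.001, -0.0]
ft_force: [1.2, -0.2, 4.7]
width: 0.0099
grip_force: 39.2
```

```bash
python3 - <<'E'
from h import *
s=state();print(s["torque"],s["joint_positions"])
E
```

```text
t 16.38 p [0.5086 0.4046 0.0712] R [[0.084, 0.996, 0.001], [0.996, -0.084, 0.001], [0.001, 0.001, -1.0]] w 0.009949331999007648 F [ 1.24604221 -0.24290935  4.66723113]
[ 0.02305327 -0.16877008 -0.02058271] [-1.19055893  0.56502627  0.609685    1.58554764 -0.35119084  1.10113129
 -0.57830474]
```

Request:
drive_tool(increments=[[0, 0, 0, 0, 0, 0], [0, 0, 0, 0, 0, 0], [0, 0, 0, 0, 0, 0], [0, 0, 0, 0, 0, 0], [0, 0, 0, 0, 0, 0]], claw=0.7)

```text
time: 16.8
ee_pos: [0.5078, 0.4041, 0.0703]
eef_rot: [0.737, 0.676, -0.0, -0.0]
ft_force: [0.5, -1.0, 0.6]
width: 0.0253
grip_force: 0.0
```

Request:
drive_tool(increments=[[0, 0, -0.04, 0, 0, 0], [0, 0, -0.12, 0, 0, 0], [0, 0, -0.22, 0, 0, 0], [0, 0, -0.34, 0, 0, 0], [0, 0, -0.45, 0, 0, 0]])

```text
time: 17.22
ee_pos: [0.5081, 0.4039, 0.2084]
eef_rot: [0.737, 0.675, 0.0, 0.0]
ft_force: [0.3, 0.9, 0.6]
width: 0.0263
grip_force: 0.0
```

Request:
drive_tool(increments=[[0, 0, -0.1, 0, 0, 0], [0, 0, -0.15, 0, 0, 0], [0.1, 0, -0.15, 0, 0, 0], [0.2, 0, -0.15, 0, 0, 0], [0.25, 0, -0.15, 0, 0, 0]])

```text
time: 17.63
ee_pos: [0.5134, 0.4826, 0.2516]
eef_rot: [0.736, 0.677, 0.001, -0.001]
ft_force: [0.3, 0.9, 0.3]
width: 0.0262
grip_force: 0.0
```

```bash
python3 - <<'E'
from h import *
s=state()
o=np.zeros((600,800,3),np.uint8)
w=camera("wrist");sd=camera("side");tp=camera("top")
o[:300,:480]=cv2.resize(w,(480,300));o[300:600,:400]=cv2.resize(sd[200:305,220:360],(400,300),interpolation=cv2.INTER_CUBIC)
o[300:500,400:]=cv2.resize(tp[150:270,165:405],(400,200),interpolation=cv2.INTER_CUBIC)
cv2.imwrite("pics/fin.png",o)
E
```

```text
t 17.63 p [0.5134 0.4826 0.2516] R [[0.084, 0.996, -0.0], [0.996, -0.084, 0.002], [0.002, -0.0, -1.0]] w 0.026237115939011915 F [0.2691773  0.91497103 0.34554245]
```

View pics/fin.png

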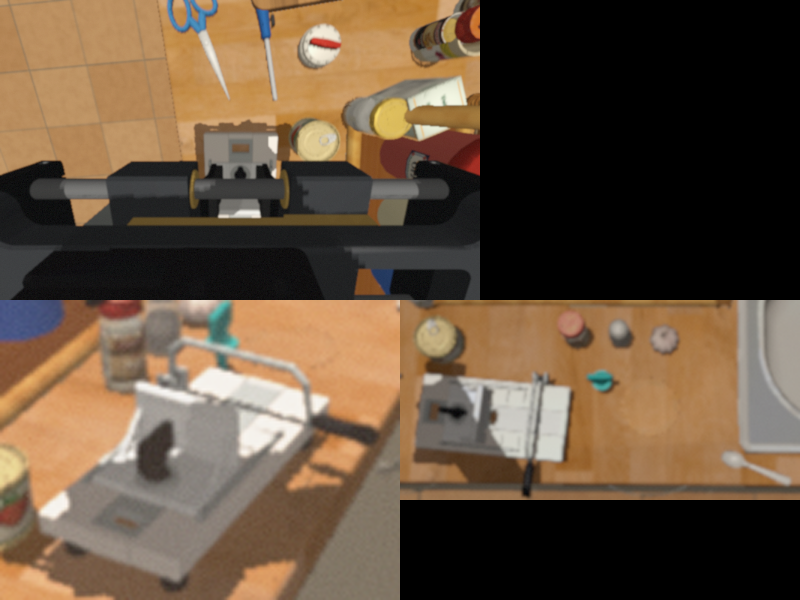

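The stop is seated between the rails, and the screw is in the far hole with its wings turned along board y. The bow is down, the parking slot is empty and the bystanders are still standing.

```bash
python3 -c "
from bench import *
print(close_job())"
```

```text
the job is handed in; nothing more can be done
None
```

The portion stop stands over the hole farthest from the wire, with the thumbscrew seated on its foot and given a quarter turn. The bow is down, the things round the work were not disturbed, and I handed the job in at about 18 s. I could not see the cross-pin under the board, so the lock is judged from the seating height and the free turn.

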